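# Push the filter plate out of its ring and lay it in the dish

### The arm

A 6-joint arm with a two-finger parallel gripper is mounted at the origin on a cart in front of the work surface, level with it; the furniture and walls round the work are solid. World frame = base frame: x ahead of the robot, y to its left, z up, the work surface at z = 0. Lengths are in m, angles in degrees, forces in N, time in s.
With the tool pointing down it reaches from about 0.4 to 0.825 m from the base axis. Payload 7 kg.
Tool frame: the origin (TCP) lies at the very end of the fingers, on their centre line; the grasp point (between the pads) lies 19 mm behind it (ctrl.pinch_z is the distance from the TCP to the grasp point, in m); z points along the fingers, x is the direction in which the jaws open and shut, and the axes are right-handed (so a half turn about z gives the same grasp; the last joint's range is limited). The gripper opens to 88 mm and grips with 3 to 60 N. Pads are 19 mm wide; open, the fingers measure 130 mm over their backs; the gripper's body (78 mm by 193 mm) begins 47 mm behind the grasp point.
Start: joints at [-48.581, 20.546, 0.682, 0, -70.136, -16.507], TCP at [0.284, -0.612, 0.196] pointing down, gripper open.
Joint ranges: [-176.03, 176.03], [-82.01, 121.73], [-58.28, 71.71], [-173.87, 95.51], [-174.79, -0.11], [-173.66, 173.66]. Speed limits (degrees/s): [136.94, 136.94, 172.46, 180, 180, 180].

### API

Orientations are given as [roll, pitch, yaw] about the fixed x, y, z axes, in that order (R = Rz(yaw) Ry(pitch) Rx(roll)).
In Python, from plant import ctrl gives the robot as it stands.
- The arm moves only by the tool carry_out, never from a script. Its argument "increments" is a list of rows, each a list of 7 numbers: the turn, a rotation vector about the world's x, y, z in degrees, then the shift along the world's x, y, z in mm, then the closure, from 0 (fully open) to 1 (shut). In form: [[ax, ay, az, dx, dy, dz, grip], ...]. A call has 1 to 20 rows; each row is the pose to reach, as a shift and turn from the pose commanded when the call began; what a row does not reach only later rows make up. A row lasts 1/8 s, in which the tool goes at most 62.5 mm and 10.7 degrees, less where a joint would pass 70% of its speed; a pose out of reach is approached as far as the arm can. A call with a gripper value outside its range is refused whole. The fingers move at their own pace and stop on an object; the grip force is fixed at half the most. Time passes only in rows, so rows that repeat a pose let the fingers close. It gives the time, the measured TCP pose, the force and the opening at its end, in the units of the state.
- ctrl.get_obs(): the state, without advancing time (a new reading comes with each control period).
- ctrl.snapshot(name): name is "scene" or "top"; returns a dict with "pixels" (384x512x3 uint8, blue, green, red), "intrinsics" (3x3 intrinsics, pixels), "dist" ([k1, k2, p1, p2, k3] as OpenCV has them; the pictures are not rectified), "rvec" (rotation vector, rad) and "tvec" (3), from world to camera coordinates, as OpenCV has them. Camera axes: x right, y down, z forward; pixel columns grow to the right and rows downward; lengths in m; the calibration is good to about 2 mm. A picture is of the moment at which its call begins. There is no depth.
- ctrl.close_job(): hands the job in, once; it reports no verdict.
Trained networks look in a picture, given as the dict that the camera call returned (one of the last four; its "shot" number tells which), for a name from the list of things; names that differ only in an ending like _2 or _b are one class to them, and where a whole thing is asked for, a point or a joint stands for the part that bears it (a point fixed in the world has none). Each returns a list of dicts, best first, with "confidence" (0 to 1); they miss things now and then, are a little off and sometimes report something else, mostly with a low value. They report only what shows in the picture. A call takes as long as a camera call. They do not tell look-alikes from the thing itself.
- ctrl.search_frame(picture, label): "centre" ([x, y, z] in m, in world coordinates, good to about 4 mm: the middle of the surface that is visible of it).
- ctrl.outline_of(picture, label): "pixels" (384x512 bool, what is visible of it).
The state is a dict: "clock": time; "joint_pos": joint angles; "qvel": joint speeds; "tau": joint torques, N m; "tool_pos": TCP position; "orientation": TCP orientation; "force": force on the tool from outside, world axes, zero at the start; "moment": the same for the moment, N m; "opening": finger opening in m.
Only numpy, scipy, OpenCV 4.12 (cv2) and the standard library are available. Lean on these libraries where they do the work, as an engineer would, in place of code of your own. Each camera call takes 0.05 s, during which the arm holds its last target. There are 200 camera calls.

### The job

The loose filter plate has to come out of its holder ring for washing. Set the ring with the plate in it over the upright push-out post and bring the ring right down onto the foot, so that the post pushes the plate up out of the top of the ring; then take the plate off the post from above and lay it flat in the washing dish without dropping it. Leave the ring lying flat on the foot, round the post.

Things in the scene. Friction and masses are not known exactly. Their poses are not given: they have to be found in the camera images.
- holder_ring: Filter holder: steel ring open at top and bottom, 62 mm outside, 54 mm inside diameter, 20 mm tall; an inward lip at its lower end, 3 mm thick, leaves a 46 mm opening. Loose on the worktop, 0.14 kg; grip it across the outside. Origin: centre of its underside, z up. The only ring with a plate in it: the empty steel collar (36 mm across, 28 mm tall) and the white label roll are not it.
- filter_plate: Filter plate: a round white ceramic plate with small dark holes, 51 mm diameter, 8 mm thick, 0.05 kg. It lies loose in the ring on the lip, sunk 9 mm below the ring's upper edge, with 1.5 mm play all round. Origin at the centre of its underside, z up.
- push_post: Push-out post: an aluminium post, 28 mm diameter, on a round aluminium foot, 90 mm diameter and 8 mm thick, fixed to the worktop. It passes through the ring's 46 mm opening with 9 mm to spare all round. With the ring down on the foot (ring 8 to 28 mm above the worktop) the plate stands on the post, 50 to 58 mm above the worktop. Origin at the centre of the foot's underside, z up.
- post_top (a point): Centre of the post's flat top, 50 mm above the worktop.
- wash_dish: Washing dish: a shallow round steel dish, 130 mm outside diameter, rim 12 mm high and 3 mm thick, flat floor 3 mm above the worktop and about 120 mm across; fixed. Origin at the centre of its underside, z up.
There are look-alikes about, which are no part of the job. Several things look just like the filter_plate: the one meant starts farthest from the robot's base.

How it is judged:
By the outcome, as a careful person would: the job done as asked, in the order asked, and still so for the second after the job is handed in, with the robot touching nothing.
It also fails if it takes over 48 s, if anything falls off the work surface, if the arm or the gripper's body presses on something with over 40 N, if the wrist force passes 120 N, or if a joint passes its speed limit or range.

## Working session

There is one attempt and no reset: what is moved stays moved. The work goes in short steps, Python scripts to look and compute and a tool call to move; the robot and the scene stay as the last step left them, time stands still between calls to the robot, and variables do not carry over. Pictures are saved under pics/ and viewed, about 8 in all and at most 12, crops included, and the job is handed in when it is done.

Besides the shell and the picture viewer there is one more tool, called after ">>>" in YAML: its name, and indented under it one key for each argument. carry_out: Moves the arm, as the interface text tells. Its arguments: {"type":"object","properties":{"increments":{"type":"array"}},"required":["increments"]}

```bash
mkdir -p pics; cat > h.py <<'E'
import numpy as np, cv2
from plant import ctrl
def ray(s,uv,z):
    K=np.array(s["intrinsics"]);R,_=cv2.Rodrigues(np.array(s["rvec"],float));t=np.array(s["tvec"],float).ravel()
    p=cv2.undistortPoints(np.array(uv,float).reshape(-1,1,2),K,np.array(s["dist"],float)).reshape(-1,2)
    d=np.c_[p,np.ones(len(p))]@R; c=-R.T@t
    return c+d*((z-c[2])/d[:,2])[:,None]
def proj(s,P):
    return cv2.projectPoints(np.array(P,float).reshape(-1,1,3),np.array(s["rvec"],float),np.array(s["tvec"],float),np.array(s["intrinsics"]),np.array(s["dist"],float))[0].reshape(-1,2)
def save(s,n,crop=None,k=1):
    im=s["pixels"]
    if crop: im=im[crop[1]:crop[3],crop[0]:crop[2]]
    cv2.imwrite("pics/"+n,cv2.resize(im,None,fx=k,fy=k,interpolation=cv2.INTER_CUBIC))
E
python3 - <<'E'
from h import *
for n in("scene","top"):
    s=ctrl.snapshot(n);save(s,n+"0.png",k=1.5)
    for l in("holder_ring","filter_plate","push_post","wash_dish"):
        for r in ctrl.search_frame(s,l): print(n,l,np.round(r["centre"],4),round(r["confidence"],2),np.round(proj(s,r["centre"])[0]))
print(ctrl.get_obs())
E
```

```text
scene filter_plate [0.3827 0.0407 0.009 ] 0.73 [231. 234.]
scene filter_plate [ 0.3914 -0.2809  0.0085] 0.59 [333. 191.]
scene push_post [0.4346 0.1775 0.0115] 0.68 [174. 239.]
scene wash_dish [ 0.5437 -0.0388  0.0054] 0.82 [232. 187.]
top holder_ring [ 0.4898 -0.295   0.02  ] 0.8 [356. 171.]
top filter_plate [0.3901 0.0451 0.0081] 0.9 [205. 211.]
top filter_plate [ 0.3988 -0.051   0.0107] 0.86 [247. 208.]
top filter_plate [ 0.3938 -0.2809  0.0069] 0.79 [348. 213.]
top filter_plate [ 0.4947 -0.2915  0.0068] 0.71 [353. 169.]
top push_post [0.4473 0.1682 0.0096] 0.92 [151. 184.]
top wash_dish [ 0.535  -0.0412  0.0056] 0.78 [245. 149.]
{'clock': 0.5, 'joint_pos': array([-4.85816356e+01,  2.05483069e+01,  6.79551444e-01, -1.19164557e-04,
       -7.01377318e+01, -1.65069886e+01]), 'qvel': array([-0.01213616,  0.05523165,  0.03638302, -0.02469204,  0.01063391,
       -0.12658867]), 'tau': array([ 7.91203256e-04, -5.81798565e+01,  2.93064916e+01,  6.99708045e+00,
        1.19096463e-02, -8.14450664e-05]), 'tool_pos': array([ 0.28427162, -0.61215757,  0.19572056]), 'orientation': array([-1.79998264e+02, -6.25176206e-03,  1.14911335e+02]), 'force': array([-0.56370159,  0.60580737, -0.91598546]), 'moment': array([-0.00949284, -0.01903187,  0.01983737]), 'opening': 0.0876195089403982}
```

View pics/top0.png

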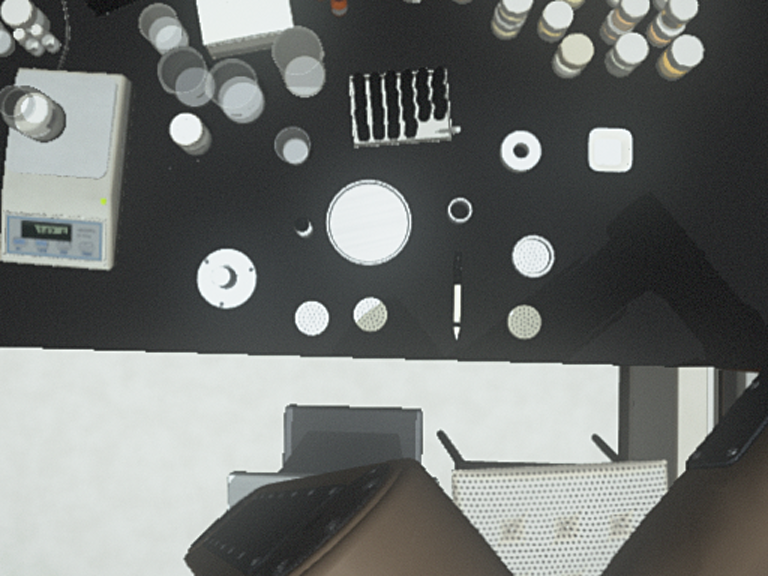

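View pics/scene0.png

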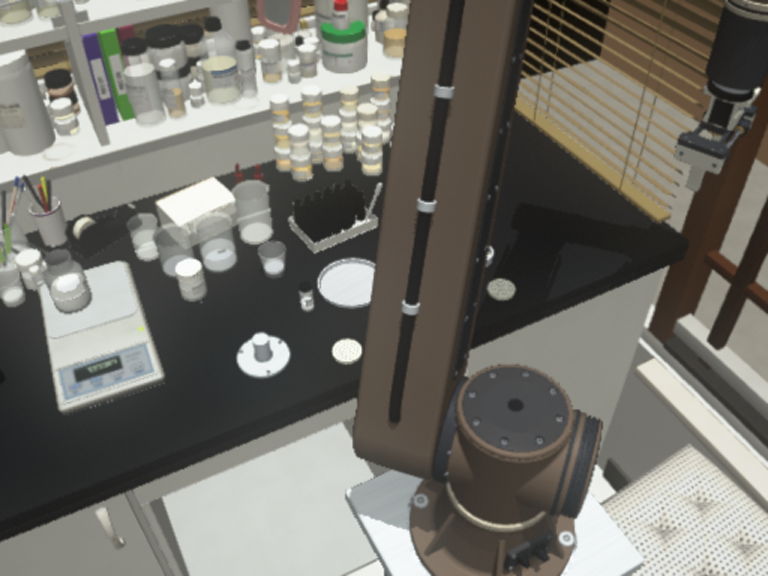

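The top view shows the ring with its plate at (355,171) px, the dish at (246,148), the post at (151,185), and three loose look-alike plates nearer the robot. The scene view agrees for the post and dish, but the arm hides the ring. I'll refine the positions with outline fits.

```bash
python3 - <<'E'
from h import *
s=ctrl.snapshot("top")
g=cv2.cvtColor(s["pixels"],cv2.COLOR_BGR2GRAY)
for l,z,near in(("holder_ring",.02,(355,171)),("push_post",.008,(151,185)),("wash_dish",.012,(246,148))):
    for r in ctrl.outline_of(s,l):
        m=r["pixels"].astype(np.uint8)
        c=max(cv2.findContours(m,0,1)[0],key=cv2.contourArea)
        # circle fit in world plane at height z
        P=ray(s,c.reshape(-1,2),z)[:,:2]
        A=np.c_[2*P,np.ones(len(P))];x=np.linalg.lstsq(A,(P**2).sum(1),rcond=None)[0]
        rad=np.sqrt(x[2]+x[:2]@x[:2]);res=np.linalg.norm(P-x[:2],axis=1)-rad
        print(l,round(r["confidence"],2),np.round(x[:2],4),"R",round(rad,4),"rms",round(res.std(),4))
print("post top px guess", ray(s,[(149,185)],.05))
C=ray(s,[(355,171)],.02);print(C, np.linalg.norm(C[0,:2]))
crop=np.hstack([cv2.resize(s["pixels"][b:b+60,a:a+60],None,fx=6,fy=6) for a,b in((326,141),(121,155))])
cv2.imwrite("pics/c1.png",crop)
E
```

```text
holder_ring 0.47 [ 0.4918 -0.2923] R 0.0287 rms 0.0028
push_post 0.94 [0.4454 0.1706] R 0.0438 rms 0.0007
wash_dish 0.57 [ 0.5373 -0.0433] R 0.0636 rms 0.0007
post top px guess [[0.44233141 0.16504393 0.05      ]]
[[ 0.48957529 -0.29290265  0.02      ]] 0.5705049739880677
```

View pics/c1.png

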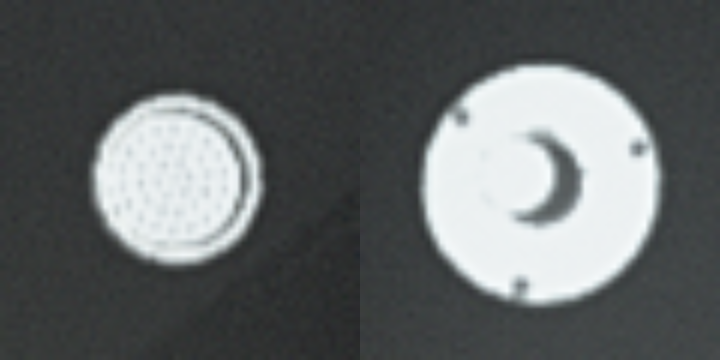

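Ring centre comes out at about (0.491, -0.293), radius 0.57 m from the base and so in reach. The post is at (0.4455, 0.1705) and the dish at (0.537, -0.043). The crop shows the ring circle centred at (355.3,170.4) px with the perforated plate inside, and the foot with the post leaning left by parallax. Next I'll move over the ring.

>>> carry_out:
  increments:
    - [0, 0, 0, 55, 85, 0, 0]
    - [0, 0, 0, 110, 170, 0, 0]
    - [0, 0, 0, 160, 245, -30, 0]
    - [0, 0, 0, 207, 319, -96, 0]
    - [0, 0, 0, 207, 319, -96, 0]
    - [0, 0, 0, 207, 319, -96, 0]
    - [0, 0, 0, 207, 319, -96, 0]

```text
clock: 1.58
tool_pos: [0.492, -0.2905, 0.0985]
orientation: [-179.9, -0.1, 115.1]
force: [-0.1, -0.9, 0.1]
opening: 0.0874
```

```bash
python3 - <<'E'
from h import *
a=ctrl.snapshot("top");b=ctrl.snapshot("scene")
print(np.round(proj(a,[.491,-.293,.02])),np.round(proj(b,[.491,-.293,.02])))
u,v=proj(a,[.491,-.293,.02])[0].astype(int)
x,y=proj(b,[.491,-.293,.05])[0].astype(int);x=min(x,431)
cv2.imwrite("pics/c2.png",np.hstack([cv2.resize(a["pixels"][v-60:v+60,u-60:u+60],(384,480)),cv2.resize(b["pixels"][y-80:y+80,x-80:x+80],(400,480))]))
E
```

```text
[[355. 170.]] [[318. 166.]]
```

View pics/c2.png

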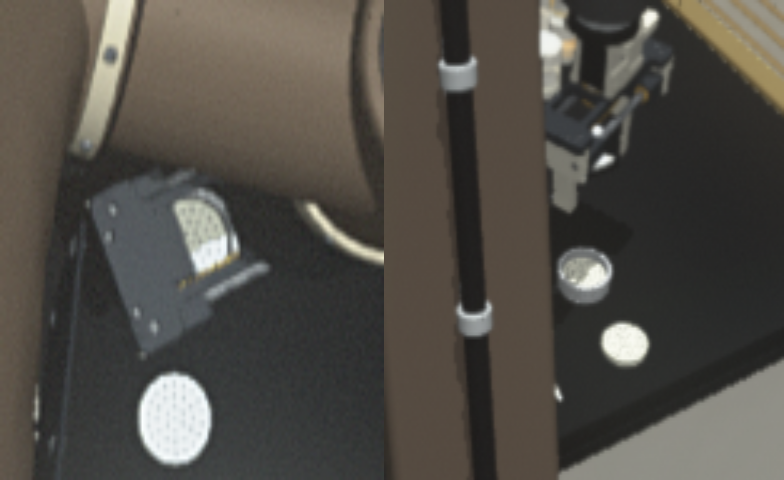

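The ring is visible between the fingers: right crop (584,275) maps back to scene x = 318 px, matching the predicted position. Descend and grip.

>>> carry_out:
  increments:
    - [0, 0, 0, 0, 0, -35, 0]
    - [0, 0, 0, 0, 0, -65, 0]
    - [0, 0, 0, 0, 0, -85, 0]
    - [0, 0, 0, 0, 0, -96, 0]
    - [0, 0, 0, 0, 0, -96, 0]
    - [0, 0, 0, 0, 0, -96, 0]
    - [0, 0, 0, 0, 0, -96, 0.6]
    - [0, 0, 0, 0, 0, -96, 1]
    - [0, 0, 0, 0, 0, -96, 1]
    - [0, 0, 0, 0, 0, -96, 1]
    - [0, 0, 0, 0, 0, -96, 1]
    - [0, 0, 0, 0, 0, -96, 1]

```text
clock: 3.18
tool_pos: [0.4913, -0.2932, 0.0037]
orientation: [-180.0, -0.0, 114.9]
force: [-0.2, -0.2, 0.0]
opening: 0.0331
```

```bash
python3 -c "
from h import *
o=ctrl.get_obs();print({k:np.round(o[k],4) for k in('clock','tool_pos','orientation','force','opening')})"
```

```text
{'clock': np.float64(3.175), 'tool_pos': array([ 0.4913, -0.2932,  0.0037]), 'orientation': array([-1.799980e+02, -2.800000e-03,  1.149124e+02]), 'force': array([-0.2335, -0.1673,  0.0005]), 'opening': np.float64(0.0331)}
```

The opening reads 33 mm, less than the 62 mm ring, so something is off. I'll stop and look.

```bash
python3 - <<'E'
from h import *
a=ctrl.snapshot("top");b=ctrl.snapshot("scene")
print(ctrl.get_obs()["opening"])
u,v=proj(a,[.491,-.293,.02])[0].astype(int)
x,y=proj(b,[.491,-.293,.02])[0].astype(int)
cv2.imwrite("pics/c3.png",np.hstack([cv2.resize(a["pixels"][v-40:v+40,u-40:u+40],(400,400)),cv2.resize(b["pixels"][y-40:y+40,x-40:x+40],(400,400),interpolation=2)]))
E
```

```text
0.02509278854526939
```

View pics/c3.png

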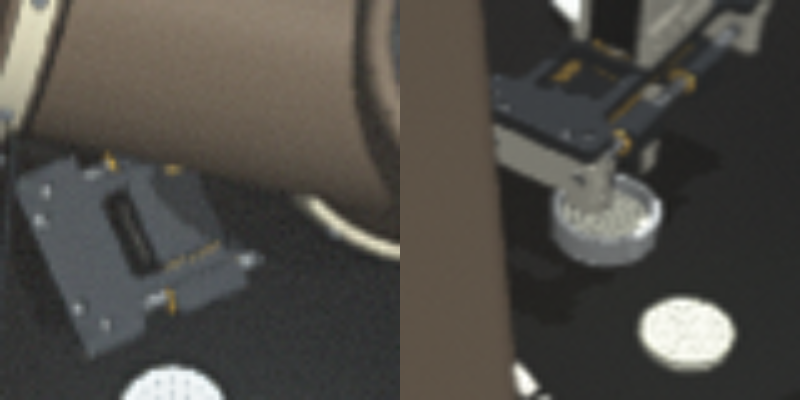

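The right crop shows the ring at about (605,220) with a finger seemingly inside or over it, and the fingers still closing. I'll project the fingertips and the ring circle at candidate heights to see where the tool really is.

```bash
python3 - <<'E'
from h import *
b=ctrl.snapshot("scene");o=ctrl.get_obs();print(o["clock"],o["opening"],o["tool_pos"],o["force"])
x,y=proj(b,[.491,-.293,.02])[0].astype(int);k=9
cr=cv2.resize(b["pixels"][y-40:y+30,x-40:x+45],None,fx=k,fy=k,interpolation=2)
def dot(P,c):
    for q in proj(b,P): cv2.circle(cr,tuple(int(v) for v in (q-[x-40,y-40]+.5)*k),3,c,-1)
t=np.linspace(0,6.28,40)
for z,c in((.02,(0,255,0)),(0,(0,200,255))): dot([[.491+.031*np.cos(a),-.293+.031*np.sin(a),z] for a in t],c)
d=np.array([np.cos(np.radians(114.9)),np.sin(np.radians(114.9)),0]);w=o["opening"]/2
for sgn,c in((1,(0,0,255)),(-1,(255,0,0))):
    for z in(.0,.02,.04,.06): dot([o["tool_pos"]+sgn*d*w+[0,0,z]],c)
cv2.imwrite("pics/c4.png",cr)
E
```

```text
3.325 0.02091127466907642 [ 0.49128509 -0.29319752  0.00370651] [-0.41562932 -0.76375306 -1.01229166]
```

View pics/c4.png

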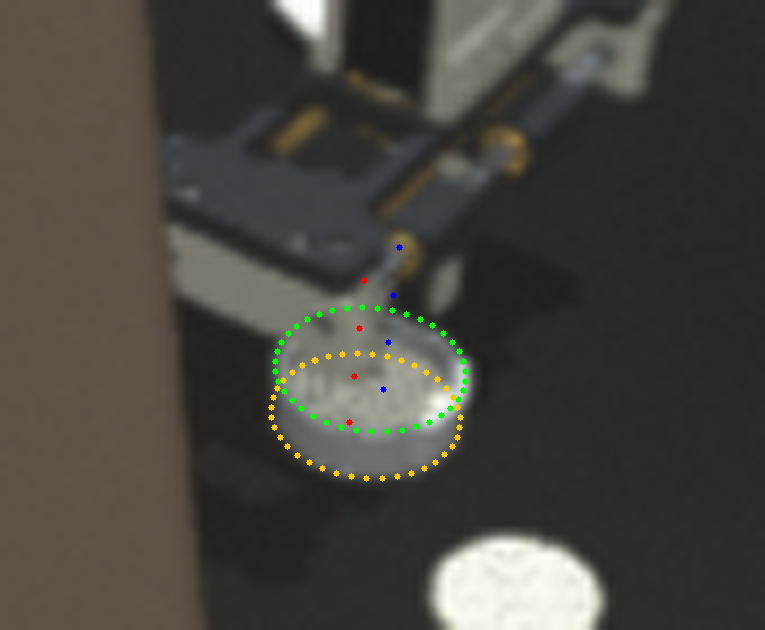

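The ring is exactly at its measured place, undisturbed, and the fingers seem to be closing above it. So the real fingertips may be higher than reported. I'll lift clear, let them shut, and compare the drawn fingertips with the reported TCP.

>>> carry_out:
  increments:
    - [0, 0, 0, 0, 0, 30, 1]
    - [0, 0, 0, 0, 0, 80, 1]
    - [0, 0, 0, 0, 0, 120, 1]
    - [0, 0, 0, 0, 0, 120, 1]
    - [0, 0, 0, 0, 0, 120, 1]
    - [0, 0, 0, 0, 0, 120, 1]

```text
clock: 4.08
tool_pos: [0.4905, -0.2929, 0.1225]
orientation: [-179.9, -0.1, 114.9]
force: [-0.4, -0.7, -0.4]
opening: 0.0009
```

```bash
python3 - <<'E'
from h import *
b=ctrl.snapshot("scene");o=ctrl.get_obs();print(ctrl.pinch_z,o["clock"],o["opening"],o["tool_pos"],o["force"])
x,y=proj(b,[.491,-.293,.06])[0].astype(int);k=7
x0,y0=x-45,y-65
cr=cv2.resize(b["pixels"][y0:y+45,x0:x+55],None,fx=k,fy=k,interpolation=2)
def dot(P,c,r=3):
    for q in proj(b,P): cv2.circle(cr,tuple(int(v) for v in (q-[x0,y0]+.5)*k),r,c,-1)
t=np.linspace(0,6.28,40)
dot([[.491+.031*np.cos(a),-.293+.031*np.sin(a),.02] for a in t],(0,255,0),2)
for z in(.0,.019,.066): dot([o["tool_pos"]+[0,0,z]],(0,0,255))
cv2.imwrite("pics/c5.png",cr)
E
```

```text
0.0188 4.125 0.0001476332750326692 [ 0.49054026 -0.29297031  0.12248582] [ 0.54488038  0.31877404 -0.28694721]
```

View pics/c5.png

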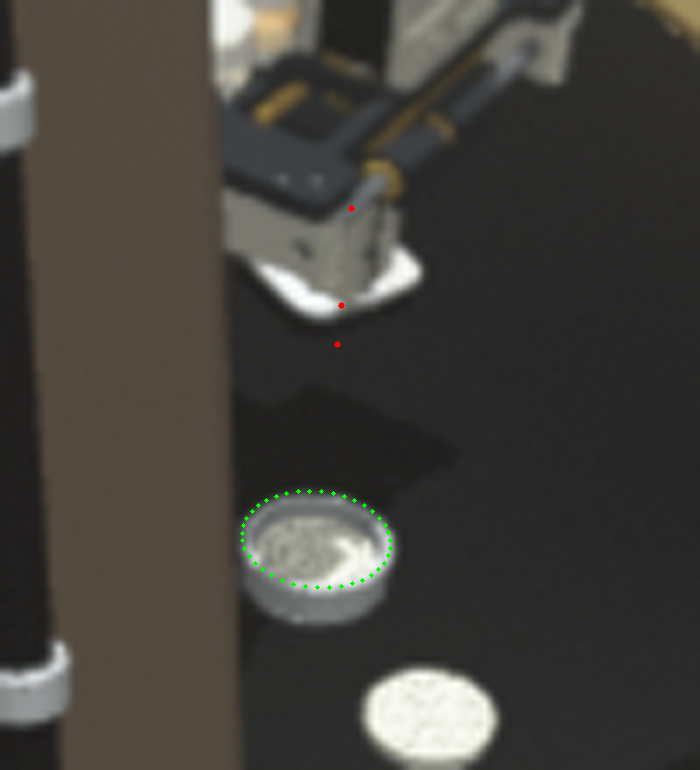

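The shut fingers end visibly above the reported TCP dots (dots at (337,344), tips near (345,300)), so the fingertips look about 20 mm or more shorter than the tool frame says. I'll probe for real: descend gently with shut fingers over free table at the side of the ring, watching the force.

```bash
python3 - <<'E'
from h import *
a=ctrl.snapshot("top");b=ctrl.snapshot("scene")
# enhanced composite: scene crop + top crop with TCP axis dots
o=ctrl.get_obs();T=o["tool_pos"]
def enh(s,c,r,k):
    x,y=proj(s,c)[0].astype(int);x0,y0=x-r,y-r
    im=s["pixels"][max(y0,0):y+r,x0:x+r].astype(float)/255
    cr=(cv2.resize(im,None,fx=k,fy=k,interpolation=2).clip(0,1)**.5*255).astype(np.uint8)
    for z,col in((0,(0,0,255)),(.019,(0,255,0)),(.066,(255,0,0))):
        q=(proj(s,T+[0,0,z])[0]-[x0,max(y0,0)]+.5)*k;cv2.circle(cr,tuple(int(v) for v in q),3,col,-1)
    return cr
A=enh(b,T+[0,0,.03],25,8);B=enh(a,T,50,4)
cv2.imwrite("pics/c6.png",np.hstack([A,B]));print(A.shape,B.shape)
for s in(a,b):
    R,_=cv2.Rodrigues(np.array(s["rvec"],float));print("cam",-R.T@np.array(s["tvec"]).ravel())
E
```

```text
(400, 400, 3) (400, 400, 3)
cam [ 0.3745652  -0.06762957  1.13484065]
cam [-0.38757791  0.36998528  0.95695564]
```

View pics/c6.png

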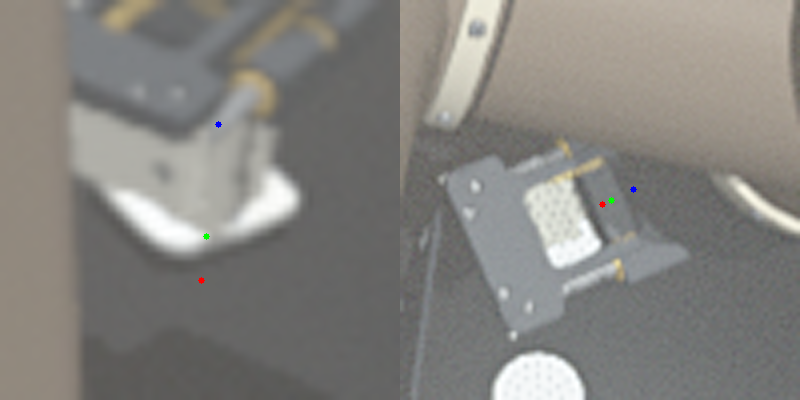

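Left crop: the shut finger block ends near (215,215), around or above the green "grasp point" dot at (206,237). So the real tips are 20–36 mm above the reported TCP. In the top crop the gripper is laterally consistent. I'll open and go down straddling the ring, stepwise, watching force. The fingers cleared the 20 mm rim at a reported 0.0037, so a reported −0.012 is safe.

>>> carry_out:
  increments:
    - [0, 0, 0, 0, 0, 0, 0]
    - [0, 0, 0, 0, 0, 0, 0]
    - [0, 0, 0, 0, 0, 0, 0]
    - [0, 0, 0, 0, 0, 0, 0]
    - [0, 0, 0, 0, 0, 0, 0]
    - [0, 0, 0, 0, 0, 0, 0]
    - [0, 0, 0, 0, 0, 0, 0]
    - [0, 0, 0, 0, 0, -40, 0]
    - [0, 0, 0, 0, 0, -80, 0]
    - [0, 0, 0, 0, 0, -115, 0]
    - [0, 0, 0, 0, 0, -130, 0]
    - [0, 0, 0, 0, 0, -135, 0]
    - [0, 0, 0, 0, 0, -135, 0]
    - [0, 0, 0, 0, 0, -135, 0]

```text
clock: 5.98
tool_pos: [0.4922, -0.2935, -0.01]
orientation: [179.9, 0.1, 114.9]
force: [-0.1, 0.6, -0.6]
opening: 0.0876
```

>>> carry_out:
  increments:
    - [0, 0, 0, 0, 0, -3, 0]
    - [0, 0, 0, 0, 0, -3, 0]

```text
clock: 6.22
tool_pos: [0.4913, -0.2932, -0.014]
orientation: [180.0, 0.0, 114.9]
force: [-1.0, 0.3, 0.7]
opening: 0.0877
```

>>> carry_out:
  increments:
    - [0, 0, 0, 0, 0, -3, 0]
    - [0, 0, 0, 0, 0, -3, 0]

```text
clock: 6.48
tool_pos: [0.4911, -0.2931, -0.0175]
orientation: [-180.0, -0.0, 114.9]
force: [-0.7, 0.8, 0.4]
opening: 0.0877
```

>>> carry_out:
  increments:
    - [0, 0, 0, 0, 0, -2, 0]
    - [0, 0, 0, 0, 0, -2, 0]

```text
clock: 6.72
tool_pos: [0.4911, -0.2931, -0.0195]
orientation: [-180.0, -0.0, 114.9]
force: [-0.5, 0.3, 0.2]
opening: 0.0877
```

>>> carry_out:
  increments:
    - [0, 0, 0, 0, 0, -2, 0]
    - [0, 0, 0, 0, 0, -2, 0]

```text
clock: 6.98
tool_pos: [0.4912, -0.2931, -0.0214]
orientation: [-180.0, -0.0, 114.9]
force: [0.3, 0.3, 0.4]
opening: 0.0876
```

Reported z is −0.0214 and still free, so the tips are more than 21 mm short. On down in 2 mm steps.

>>> carry_out:
  increments:
    - [0, 0, 0, 0, 0, -2, 0]
    - [0, 0, 0, 0, 0, -2, 0]

```text
clock: 7.22
tool_pos: [0.4912, -0.2932, -0.0234]
orientation: [-180.0, -0.0, 114.9]
force: [-0.1, 1.3, 0.5]
opening: 0.0882
```

>>> carry_out:
  increments:
    - [0, 0, 0, 0, 0, -2, 0]
    - [0, 0, 0, 0, 0, -2, 0]

```text
clock: 7.48
tool_pos: [0.4912, -0.2931, -0.0254]
orientation: [-180.0, -0.0, 114.9]
force: [-0.4, -0.5, -0.2]
opening: 0.0875
```

>>> carry_out:
  increments:
    - [0, 0, 0, 0, 0, -2, 0]
    - [0, 0, 0, 0, 0, -2, 0]

```text
clock: 7.72
tool_pos: [0.4911, -0.2931, -0.0274]
orientation: [-180.0, -0.0, 114.9]
force: [0.5, -0.1, -0.4]
opening: 0.0875
```

>>> carry_out:
  increments:
    - [0, 0, 0, 0, 0, -2, 0]
    - [0, 0, 0, 0, 0, -2, 0]

```text
clock: 7.98
tool_pos: [0.4912, -0.2931, -0.0294]
orientation: [-180.0, -0.0, 114.9]
force: [-0.2, -0.7, 0.6]
opening: 0.0876
```

>>> carry_out:
  increments:
    - [0, 0, 0, 0, 0, -2, 0]
    - [0, 0, 0, 0, 0, -2, 0]

```text
clock: 8.22
tool_pos: [0.4915, -0.2932, -0.0305]
orientation: [180.0, 0.0, 114.9]
force: [-1.4, 1.7, 8.6]
opening: 0.0878
```

```bash
python3 - <<'E'
from h import *
a=ctrl.snapshot("top");b=ctrl.snapshot("scene");o=ctrl.get_obs();T=o["tool_pos"];print(T,o["force"])
x,y=proj(b,[.491,-.293,.03])[0].astype(int);k=8;x0,y0=x-45,y-45
cr=cv2.resize(b["pixels"][y0:y+30,x0:x+45].astype(float)/255,None,fx=k,fy=k,interpolation=2)
cr=(cr.clip(0,1)**.55*255).astype(np.uint8)
t=np.linspace(0,6.28,40)
for q in proj(b,[[.491+.031*np.cos(u),-.293+.031*np.sin(u),.02] for u in t]): cv2.circle(cr,tuple(int(v) for v in (q-[x0,y0]+.5)*k),1,(0,255,0),-1)
d=np.array([np.cos(np.radians(114.9)),np.sin(np.radians(114.9)),0])
for sg in(1,-1):
  for z in(0,.02,.04): 
    for q in proj(b,[[.491,-.293,z]+sg*d*.044]): cv2.circle(cr,tuple(int(v) for v in (q-[x0,y0]+.5)*k),3,(0,0,255),-1)
cv2.imwrite("pics/c7.png",cr)
E
```

```text
[ 0.49149731 -0.29322497 -0.03047352] [-1.83756935  1.1348592   7.8453978 ]
```

View pics/c7.png

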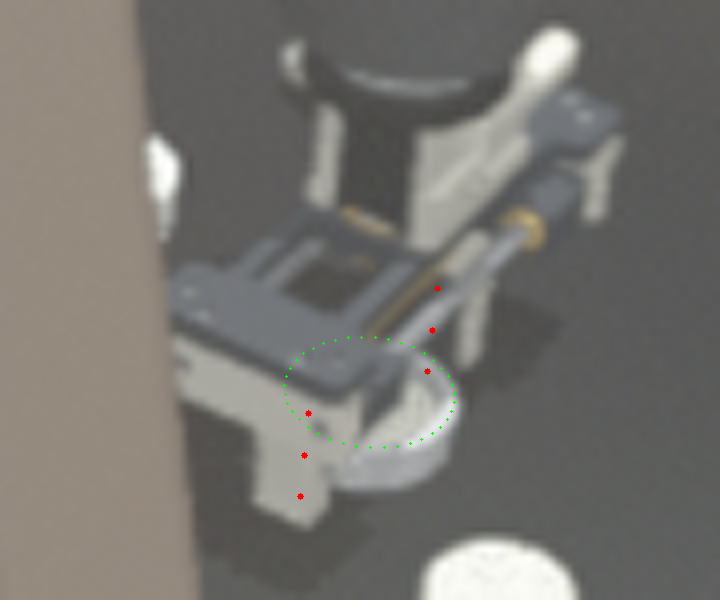

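Contact at reported z = −0.0305 (8.6 N). The picture shows both fingers straddling the ring with tips on the table (near tip at (305,520)), so tool z reads 30 mm low. I need to know whether the gripper body is at the stated 66 mm above the tips or lower, because the plate will stand up under it, so I'll check predicted body corners against c7.

```bash
python3 - <<'E'
from h import *
b=ctrl.snapshot("scene")
x,y=proj(b,[.491,-.293,.03])[0].astype(int);k=8;x0,y0=x-45,y-45
d=np.array([np.cos(np.radians(114.9)),np.sin(np.radians(114.9)),0]);p=np.array([d[1],-d[0],0]);c=np.array([.491,-.293,0])
def f(P): return np.round((proj(b,P)-[x0,y0]+.5)*k).astype(int).tolist()
print("tip corners",f([c+d*.065+p*.0095,c+d*.065-p*.0095,c+d*.044+p*.0095,c+d*.044-p*.0095]))
for z in(.036,.05,.066,.08,.1): print(z,"end corners",f([c+d*.0965+p*.039+[0,0,z],c+d*.0965-p*.039+[0,0,z],c-d*.0965+p*.039+[0,0,z]]))
print("finger top axis z=.066",f([c+d*.065+p*.0095+[0,0,.066],c+d*.065-p*.0095+[0,0,.066]]))
E
```

```text
tip corners [[247, 517], [291, 539], [279, 486], [323, 507]]
0.036 end corners [[134, 456], [321, 547], [420, 188]]
0.05 end corners [[135, 427], [324, 517], [423, 159]]
0.066 end corners [[137, 392], [327, 483], [427, 125]]
0.08 end corners [[139, 361], [330, 452], [430, 95]]
0.1 end corners [[141, 316], [335, 407], [435, 52]]
finger top axis z=.066 [[258, 378], [304, 400]]
```

The predicted body corners at 66 mm above the tips match the picture (edge within about 15 crop px, i.e. 2 image px). So the fingers and body are as described, the whole tool just sits 30 mm higher than reported, and plate clearance under the body is fine. Raise 3 mm and grip the ring.

>>> carry_out:
  increments:
    - [0, 0, 0, 0, 0, 3, 0]
    - [0, 0, 0, 0, 0, 3, 0.4]
    - [0, 0, 0, 0, 0, 3, 1]
    - [0, 0, 0, 0, 0, 3, 1]
    - [0, 0, 0, 0, 0, 3, 1]
    - [0, 0, 0, 0, 0, 3, 1]
    - [0, 0, 0, 0, 0, 3, 1]

```text
clock: 9.25
tool_pos: [0.4912, -0.2931, -0.0284]
orientation: [-180.0, -0.0, 114.9]
force: [0.3, -0.0, -1.5]
opening: 0.0611
```

Opening 61 mm: ring gripped, its bottom at reported z + 0.0284. Lift it and carry it over the post.

>>> carry_out:
  increments:
    - [0, 0, 0, 0, 0, 20, 1]
    - [0, 0, 0, 0, 0, 60, 1]
    - [0, 0, 0, 0, 0, 100, 1]
    - [0, 0, 0, 0, 15, 110, 1]
    - [0, 0, 0, -5, 50, 110, 1]
    - [0, 0, 0, -9, 90, 110, 1]
    - [0, 0, 0, -13, 135, 110, 1]
    - [0, 0, 0, -18, 180, 110, 1]
    - [0, 0, 0, -22, 225, 110, 1]
    - [0, 0, 0, -27, 270, 110, 1]
    - [0, 0, 0, -31, 315, 110, 1]
    - [0, 0, 0, -36, 360, 110, 1]
    - [0, 0, 0, -40, 405, 110, 1]
    - [0, 0, 0, -43, 440, 110, 1]
    - [0, 0, 0, -45, 457, 110, 1]
    - [0, 0, 0, -45, 463, 110, 1]
    - [0, 0, 0, -45, 463, 110, 1]
    - [0, 0, 0, -45, 463, 110, 1]
    - [0, 0, 0, -45, 463, 110, 1]

```text
clock: 11.62
tool_pos: [0.4463, 0.1691, 0.0818]
orientation: [-180.0, -0.0, 114.9]
force: [-1.0, 0.5, -1.6]
opening: 0.0609
```

```bash
python3 - <<'E'
from h import *
a=ctrl.snapshot("top");b=ctrl.snapshot("scene");o=ctrl.get_obs();T=o["tool_pos"];print(T,o["opening"],o["force"])
for n,s in(("top",a),("scene",b)):
    for l in("holder_ring","filter_plate"):
        for r in ctrl.search_frame(s,l): print(n,l,np.round(r["centre"],4),round(r["confidence"],2))
def circ(s,cr,x0,y0,k,c,R,z,col):
    for u in np.linspace(0,6.28,40):
        q=(proj(s,[c[0]+R*np.cos(u),c[1]+R*np.sin(u),z])[0]-[x0,y0]+.5)*k;cv2.circle(cr,tuple(int(v) for v in q),1,col,-1)
out=[]
for s,r,k in((b,35,6),(a,40,5)):
    x,y=proj(s,[.4455,.1705,.07])[0].astype(int);x0,y0=x-r,y-r
    cr=cv2.resize(s["pixels"][y0:y+r,x0:x+r].astype(float)/255,None,fx=k,fy=k,interpolation=2)
    cr=(cr.clip(0,1)**.7*255).astype(np.uint8);cr=cr[:400,:400]
    zb=T[2]+.0284
    circ(s,cr,x0,y0,k,T,.031,zb,(0,200,255));circ(s,cr,x0,y0,k,T,.031,zb+.02,(0,255,0));circ(s,cr,x0,y0,k,(.4455,.1705),.045,.008,(255,0,0));circ(s,cr,x0,y0,k,(.4455,.1705),.014,.05,(0,0,255));out.append(cr)
cv2.imwrite("pics/c8.png",np.hstack(out))
E
```

```text
[0.44640198 0.16931849 0.08181051] 0.060778016323678644 [ 0.39440194  0.89238753 -1.78712213]
top filter_plate [ 0.3998 -0.0507  0.0091] 0.95
top filter_plate [ 0.3932 -0.2828  0.0099] 0.77
top filter_plate [0.3889 0.0404 0.0114] 0.69
scene filter_plate [0.4472 0.1653 0.1218] 0.66
scene filter_plate [0.383  0.0419 0.0102] 0.6
```

View pics/c8.png

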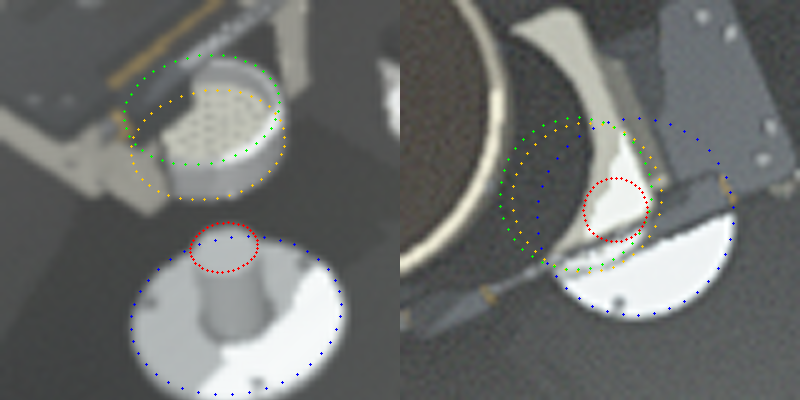

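Scene crop: ring and plate exactly on the predicted circles (about (210,130)), concentric over the post top at (225,247). The top crop agrees for the foot. Lower it.

>>> carry_out:
  increments:
    - [0, 0, 0, -0.5, 0.5, -20, 1]
    - [0, 0, 0, -0.5, 0.5, -40, 1]
    - [0, 0, 0, -0.5, 0.5, -54, 1]
    - [0, 0, 0, -0.5, 0.5, -60, 1]
    - [0, 0, 0, -0.5, 0.5, -65, 1]
    - [0, 0, 0, -0.5, 0.5, -70, 1]
    - [0, 0, 0, -0.5, 0.5, -76, 1]
    - [0, 0, 0, -0.5, 0.5, -82, 1]
    - [0, 0, 0, -0.5, 0.5, -88, 1]
    - [0, 0, 0, -0.5, 0.5, -94, 1]
    - [0, 0, 0, -0.5, 0.5, -98, 1]
    - [0, 0, 0, -0.5, 0.5, -100, 1]
    - [0, 0, 0, -0.5, 0.5, -100.5, 1]
    - [0, 0, 0, -0.5, 0.5, -100.5, 1]

```text
clock: 13.68
tool_pos: [0.4459, 0.1704, -0.0186]
orientation: [180.0, -0.0, 114.9]
force: [0.5, 0.2, -0.7]
opening: 0.0612
```

>>> carry_out:
  increments:
    - [0, 0, 0, 0, 0, -1, 1]
    - [0, 0, 0, 0, 0, -1, 1]

```text
clock: 13.92
tool_pos: [0.4458, 0.1703, -0.0197]
orientation: [180.0, -0.0, 114.9]
force: [-0.1, 0.6, -0.5]
opening: 0.0613
```

>>> carry_out:
  increments:
    - [0, 0, 0, 0, 0, -1, 1]
    - [0, 0, 0, 0, 0, -1, 1]

```text
clock: 14.18
tool_pos: [0.4459, 0.1704, -0.0205]
orientation: [180.0, -0.0, 114.9]
force: [-1.3, -1.0, 3.0]
opening: 0.061
```

>>> carry_out:
  increments:
    - [0, 0, 0, 0, 0, -0.7, 1]
    - [0, 0, 0, 0, 0, -0.7, 1]

```text
clock: 14.42
tool_pos: [0.4459, 0.1704, -0.0205]
orientation: [180.0, 0.0, 114.9]
force: [-5.0, -1.1, 13.9]
opening: 0.061
```

Contact at −0.0205: ring on the foot, as predicted (bottom at 7.9 mm). Release and rise to plate height.

>>> carry_out:
  increments:
    - [0, 0, 0, 0, 0, 1, 1]
    - [0, 0, 0, 0, 0, 1, 0.5]
    - [0, 0, 0, 0, 0, 1, 0]
    - [0, 0, 0, 0, 0, 1, 0]
    - [0, 0, 0, 0, 0, 1, 0]
    - [0, 0, 0, 0, 0, 1, 0]
    - [0, 0, 0, 0, 0, 15, 0]
    - [0, 0, 0, 0, 0, 35, 0]
    - [0, 0, 0, 0, 0, 43.5, 0]
    - [0, 0, 0, 0, 0, 43.5, 0]
    - [0, 0, 0, 0, 0, 43.5, 0]

```text
clock: 15.8
tool_pos: [0.4455, 0.1701, 0.0218]
orientation: [-180.0, -0.0, 114.9]
force: [0.3, -1.2, -0.4]
opening: 0.088
```

```bash
python3 - <<'E'
from h import *
b=ctrl.snapshot("scene");o=ctrl.get_obs();T=o["tool_pos"];print(T,o["opening"],o["force"])
for l in("holder_ring","filter_plate"):
    for r in ctrl.search_frame(b,l): print(l,np.round(r["centre"],4),round(r["confidence"],2))
x,y=proj(b,[.4455,.1705,.05])[0].astype(int);r,k=35,9;x0,y0=x-r,y-r
cr=cv2.resize(b["pixels"][y0:y+r-5,x0:x+r].astype(float)/255,None,fx=k,fy=k,interpolation=2)
cr=(cr.clip(0,1)**.7*255).astype(np.uint8)
for R,z,c in((.031,.028,(0,255,0)),(.0255,.058,(0,0,255)),(.031,.008,(0,200,255))):
    for u in np.linspace(0,6.28,40):
        q=(proj(b,[.4457+R*np.cos(u),.1703+R*np.sin(u),z])[0]-[x0,y0]+.5)*k;cv2.circle(cr,tuple(int(v) for v in q),1,c,-1)
cv2.imwrite("pics/c9.png",cr)
E
```

```text
[0.44545017 0.17002841 0.0215976 ] 0.08755018201822032 [-0.54509781  0.71500606  0.18049585]
holder_ring [0.4264 0.1794 0.0191] 0.77
filter_plate [0.4427 0.171  0.0609] 0.77
filter_plate [0.4256 0.1751 0.0092] 0.18
```

View pics/c9.png

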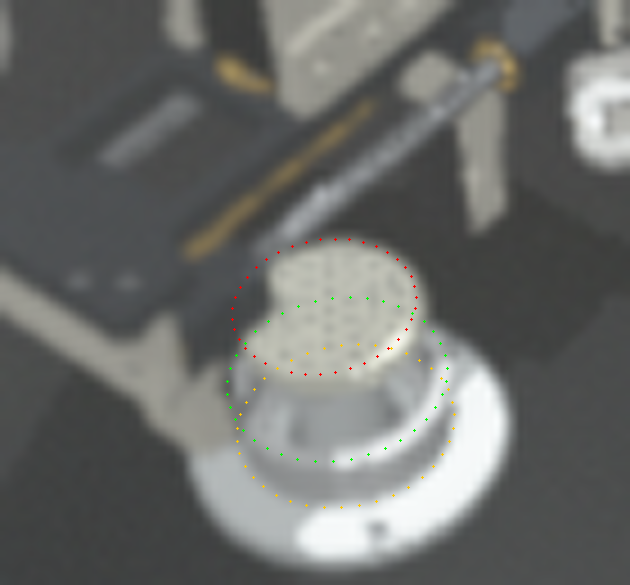

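Plate stands on the post top ((335,310) px, within about 1 px of the predicted circle) and the ring lies flat on the foot. Grip the plate.

>>> carry_out:
  increments:
    - [0, 0, 0, 0, 0, 0, 0.4]
    - [0, 0, 0, 0, 0, 0, 1]
    - [0, 0, 0, 0, 0, 0, 1]
    - [0, 0, 0, 0, 0, 0, 1]
    - [0, 0, 0, 0, 0, 0, 1]
    - [0, 0, 0, 0, 0, 0, 1]
    - [0, 0, 0, 0, 0, 0, 1]

```text
clock: 16.82
tool_pos: [0.4458, 0.1703, 0.0221]
orientation: [180.0, -0.0, 114.9]
force: [0.2, -0.6, 1.0]
opening: 0.0497
```

Opening 50 mm (the ring read 1 mm small too): plate held. Lift and carry it to above the dish.

>>> carry_out:
  increments:
    - [0, 0, 0, 0, 0, 10, 1]
    - [0, 0, 0, 0, 0, 30, 1]
    - [0, 0, 0, 0, 0, 55, 1]
    - [0, 0, 0, 8, -18, 60, 1]
    - [0, 0, 0, 24, -55, 60, 1]
    - [0, 0, 0, 40, -93, 60, 1]
    - [0, 0, 0, 57, -133, 60, 1]
    - [0, 0, 0, 73, -170, 60, 1]
    - [0, 0, 0, 84, -197, 60, 1]
    - [0, 0, 0, 91, -213, 60, 1]
    - [0, 0, 0, 91, -213, 40, 1]
    - [0, 0, 0, 91, -213, 10, 1]
    - [0, 0, 0, 91, -213, -20, 1]
    - [0, 0, 0, 91, -213, -35, 1]
    - [0, 0, 0, 91, -213, -40, 1]
    - [0, 0, 0, 91, -213, -40, 1]
    - [0, 0, 0, 91, -213, -40, 1]

```text
clock: 18.95
tool_pos: [0.5376, -0.0425, -0.017]
orientation: [179.9, 0.0, 114.9]
force: [-0.2, 0.0, -1.2]
opening: 0.0495
```

>>> carry_out:
  increments:
    - [0, 0, 0, 0, 0, -3, 1]
    - [0, 0, 0, 0, 0, -4.5, 1]
    - [0, 0, 0, 0, 0, -4.5, 1]

```text
clock: 19.32
tool_pos: [0.5367, -0.0427, -0.0225]
orientation: [-180.0, -0.0, 114.9]
force: [-0.3, 0.5, -1.8]
opening: 0.0493
```

>>> carry_out:
  increments:
    - [0, 0, 0, 0, 0, -1, 1]
    - [0, 0, 0, 0, 0, -1, 1]

```text
clock: 19.58
tool_pos: [0.5368, -0.0427, -0.0235]
orientation: [-180.0, -0.0, 114.9]
force: [0.0, -0.0, -0.1]
opening: 0.0494
```

>>> carry_out:
  increments:
    - [0, 0, 0, 0, 0, -1, 1]
    - [0, 0, 0, 0, 0, -1, 1]

```text
clock: 19.82
tool_pos: [0.5367, -0.0427, -0.0245]
orientation: [-180.0, -0.0, 114.9]
force: [-0.4, 0.3, -0.9]
opening: 0.0499
```

>>> carry_out:
  increments:
    - [0, 0, 0, 0, 0, -0.7, 1]
    - [0, 0, 0, 0, 0, -0.7, 1]

```text
clock: 20.08
tool_pos: [0.5369, -0.0427, -0.025]
orientation: [180.0, 0.0, 114.9]
force: [-1.0, 0.2, 3.3]
opening: 0.0493
```

Contact at −0.025, exactly as predicted for the dish floor. Open partway (62 mm, to stay inside the rim), rise and withdraw towards the start.

>>> carry_out:
  increments:
    - [0, 0, 0, 0, 0, 0, 0.6]
    - [0, 0, 0, 0, 0, 0, 0.3]
    - [0, 0, 0, 0, 0, 0, 0.3]
    - [0, 0, 0, 0, 0, 0, 0.3]
    - [0, 0, 0, 0, 0, 0, 0.3]
    - [0, 0, 0, 0, 0, 10, 0.3]
    - [0, 0, 0, 0, 0, 30, 0.3]
    - [0, 0, 0, 0, 0, 70, 0.3]
    - [0, 0, 0, 0, 0, 120, 0.3]
    - [0, 0, 0, 0, 0, 170, 0.3]
    - [0, 0, 0, -20, -40, 200, 0.3]
    - [0, 0, 0, -45, -90, 200, 0.3]
    - [0, 0, 0, -70, -140, 200, 0.3]
    - [0, 0, 0, -95, -190, 200, 0.3]
    - [0, 0, 0, -120, -240, 200, 0.3]
    - [0, 0, 0, -140, -290, 200, 0.3]
    - [0, 0, 0, -160, -340, 200, 0.3]
    - [0, 0, 0, -180, -390, 200, 0.3]
    - [0, 0, 0, -200, -440, 200, 0.3]
    - [0, 0, 0, -200, -440, 200, 0.3]

```text
clock: 22.58
tool_pos: [0.3348, -0.4853, 0.1749]
orientation: [-180.0, -0.0, 114.7]
force: [0.2, 0.8, 0.5]
opening: 0.0613
```

```bash
python3 - <<'E'
from h import *
a=ctrl.snapshot("top");b=ctrl.snapshot("scene");print(ctrl.get_obs()["tool_pos"],ctrl.get_obs()["qvel"].round(2))
for n,s in(("top",a),("scene",b)):
    for l in("holder_ring","filter_plate"):
        for r in ctrl.search_frame(s,l): print(n,l,np.round(r["centre"],4),round(r["confidence"],2))
A=cv2.resize(a["pixels"][110:240,120:270],None,fx=2.6,fy=2.6,interpolation=2)
B=cv2.resize(b["pixels"][150:280,120:270],None,fx=2.6,fy=2.6,interpolation=2)
cv2.imwrite("pics/c10.png",(np.hstack([A,B]).clip(0,255)))
E
```

```text
[ 0.33612359 -0.48292575  0.17500569] [ 1.83 -0.81 -0.72 -0.    0.21 -0.2 ]
top holder_ring [0.4485 0.1783 0.0276] 0.77
top filter_plate [ 0.536  -0.0399  0.0083] 0.88
top filter_plate [0.3882 0.0415 0.0118] 0.73
top filter_plate [ 0.3964 -0.0543  0.0114] 0.63
top filter_plate [ 0.3924 -0.2868  0.0086] 0.58
scene holder_ring [0.4295 0.1831 0.0195] 0.73
scene filter_plate [ 0.3887 -0.2853  0.0097] 0.56
scene filter_plate [0.389  0.0433 0.0062] 0.47
```

View pics/c10.png

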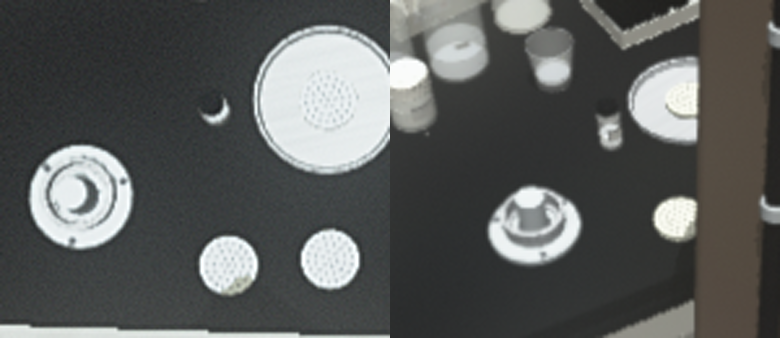

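The plate lies flat in the middle of the dish (left crop (328,98)) and the ring lies flat on the foot round the bare post (left (80,192), right (535,220)). The look-alikes are where they were. Handing in.

```bash
python3 -c "
from plant import ctrl
print(ctrl.close_job())"
```

```text
the job is handed in; nothing more can be done
None
```

The job is done and handed in at about 23 s of the 48 s. The ring went over the post and down onto the foot. The post pushed the plate out, and I took it off from above and set it down on the dish floor, then withdrew the arm.

- **Last checks:** The final pictures from both cameras show the ring flat on the foot round the bare post. The plate is flat in the dish, found at (0.536, −0.040) against the dish centre of (0.537, −0.043). The arm is clear of everything and the look-alikes are where they were.
- **What disagreed:**
  - My first attempt to grip the ring closed on air above it, without disturbing anything. The tool's true height was about 30 mm above the reported value. I measured this by touching the table (about 9 N) and corrected for it. The later contacts at the foot and the dish floor came where predicted.
  - The opening readings were also about 1 mm under the true sizes of the ring and plate.
  - In the last scene picture the network missed the plate in the dish, because the arm hides part of it. It does show there in the image and in the top view.
- **Forces:** The largest wrist force I read was about 15 N.

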